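# Load the round reference rod into the sample drive's lever collet

### The arm

A 6-joint arm with a two-finger parallel gripper is mounted at the origin on the work surface. World frame = base frame: x ahead of the robot, y to its left, z up, the work surface at z = 0. Lengths are in m, angles in rad, forces in N, time in s.
With the tool pointing down it reaches from about 0.3 to 0.775 m from the base axis. Payload 14.6 kg.
Tool frame: the origin (TCP) lies between the finger pads; the fingertips stand 19 mm ahead of it and the grasp point (between the pads) is the TCP (bot.finger_overhang is the distance from the TCP to the fingertips, in m); z points along the fingers, y is the direction in which the jaws open and shut (so a half turn about z gives the same grasp; the last joint's range is limited). The gripper opens to 94 mm and grips with 3 to 60 N. Pads are 16 mm wide; open, the fingers measure 119 mm over their backs; the gripper's body (75 mm by 177 mm) begins 78 mm behind the grasp point.
Start: joints at [-1.174, 0.3, 1.521, -0, 1.321, -0.067], TCP at [0.246, -0.492, 0.224] pointing down, gripper open.
Joint ranges: [-3.03, 3.03], [-0.79, 2.21], [0.23, 2.52], [-1.04, 4.18], [0, 3.07], [-2.55, 2.55]. Speed limits (rad/s): [2.22, 2.22, 2.57, 3.14, 3.14, 3.14].

### API

Orientations are given as a rotation vector (axis times angle).
In Python, from plant import read_state, cams, workorder, spotter, bot gives the robot as it stands.
- The arm moves only by the tool play_rows, never from a script. Its argument "steps" is a list that holds one entry, the list of rows, each a list of 6 numbers: the shift along the world's x, y, z in cm, then the turn, a rotation vector about the world's x, y, z in rad. A call has 1 to 10 rows; each row is the pose to reach, as a shift and turn from the pose commanded when the call began; what a row does not reach only later rows make up. A row lasts 1/12 s, in which the tool goes at most 41.7 mm and 7.16 degrees, less where a joint would pass 70% of its speed; a pose out of reach is approached as far as the arm can. A call with a gripper value outside its range is refused whole. "fingers" is the closure, from 0 (fully open) to 1 (shut), set as the call begins (left out, the last holds). The fingers move at their own pace and stop on an object; "grip_force" is the grip in N (left out, the last holds). Time passes only in rows, so rows that repeat a pose let the fingers close. It gives the time, the measured TCP pose, the force and the opening at its end, in the units of the state.
- read_state(): the state, without advancing time (a new reading comes with each control period).
- cams.grab_frame(name): name is "scene" or "top" or "wrist"; returns a dict with "image" (400x640x3 uint8, red, green, blue), "vertical_fov" (degrees; the focal length in pixels is half the picture's height over the tangent of half this angle, whatever the lens; pixels are square), "cx", "cy" (the principal point, pixels), "distortion" ([k1, k2, p1, p2, k3] as OpenCV has them; the pictures are not rectified), "R" (3x3) and "t" (3): a world point X has camera coordinates R X + t; the wrist camera has in their place "hand_eye" (4x4, takes a point from camera to tool coordinates, whose origin is the TCP and whose axes are the flange's). Camera axes: x right, y down, z forward; pixel columns grow to the right and rows downward; lengths in m; the calibration is good to about 2 mm. A picture is of the moment at which its call begins: read the wrist's pose just before it. There is no depth.
- workorder.sign_off(): hands the job in, once; it reports no verdict.
Trained networks look in a picture, given as the dict that the camera call returned (one of the last four; its "shot" number tells which), for a name from the list of things; names that differ only in an ending like _2 or _b are one class to them, and where a whole thing is asked for, a point or a joint stands for the part that bears it (a point fixed in the world has none). Each returns a list of dicts, best first, with "conf" (0 to 1); they miss things now and then, are a little off and sometimes report something else, mostly with a low value. They report only what shows in the picture. A call takes as long as a camera call.
- spotter.cut_out(picture, target): "region" (400x640 bool, what is visible of it) and "box" ([left, top, width, height] in pixels, round what is visible of it).
The state is a dict: "clock": time; "joint_pos": joint angles; "joint_velocities": joint speeds; "effort": joint torques, N m; "tool_pos": TCP position; "orientation": TCP orientation; "force": force on the tool from outside, world axes, zero at the start; "moment": the same for the moment, N m; "opening": opening from 0.0 (shut) to 1.0 (fully open).
Only numpy, scipy, OpenCV 4.12 (cv2) and the standard library are available. Lean on these libraries where they do the work, as an engineer would, in place of code of your own. Each camera call takes 0.05 s, during which the arm holds its last target.

### The job

Take the round aluminium rod from its blue stand and feed it, either end first, through the open collet of the white sample drive until it is fully home against the depth stop inside; ease it in and do not force it, a push of 4 to 8 N on the stop is plenty and 14 N is too much. Then, with the rod left home in the collet, swing the collet lever all the way over to close it and take your hand away. Leave the brass hexagonal rod and everything else on the bench as it is.

Things in the scene. Friction and masses are not known exactly. Their poses are not given: they have to be found in the camera images.
- rod: The round rod to load: plain aluminium, 14 mm diameter, 180 mm long, about 75 g. Origin at its centre; its x axis runs along the rod (ends at x = -90 and +90 mm, both alike), z up at the start. It lies level on its blue stand, centre 52 mm above the table; its two end pieces, from 33 to 90 mm from the middle, are free on both sides and below.
- hexrod: The other rod, to be left alone: brass hexagon bar, 12 mm across flats, 180 mm long. Origin at its centre, x along it. It lies on the other blue stand, beside the round rod.
- stand1: Blue fixed stand that holds the round rod, base plate 170 x 70 x 12 mm. Origin under its centre on the table; the rod lies along its x axis in a slot of two supports, 10 mm thick (along x) and 26 mm wide, centred at x = -28 and +28 mm; their cheeks reach 53 mm above the table.
- stand2: Second such stand, which holds the brass hexagonal rod; it may be on either side of the first.
- drive: White fixed sample drive with the collet: housing 100 mm wide (y = -50 to 50), 145 mm high, from x = 12 to x = 162 mm, grey motor behind it to x = 222 mm. Origin on the table under the collet's mouth; x is the feed direction (level, into the collet), z up. The lever sits on top. A loaded rod may be let go before the collet is closed: it stays where it is.
- mouth (a point): Centre of the collet's mouth, on the bore axis, 100 mm above the table; x is the feed direction. The steel cone narrows from 28 to 16 mm across over the first 12 mm, then the bore is 16 mm (1 mm play all round); open jaws 19 to 41 mm inside. The depth stop is out of sight and set differently each time: home is with the rod's leading end 56 to 90 mm inside the mouth.
- pin (a joint): Follower pin in the bore, m, rough reading: 0 = forward, 0.020 = pushed back as far as the stop, the rod is home. The rod meets it 20 mm before home; it gives way lightly (under 0.5 N) and follows the rod if drawn back; at 0.020 the rod meets the firm stop (6 N/mm), which springs back when let go. A red flag in a slot on the drive's y = -50 mm side moves with it.
- lever (a joint): Collet lever, rad: 0 = fully open, 1.2 = fully closed (hard end). Starts at 0 to 0.25. Turns about the vertical through pivot, anticlockwise from above when closing, and stays where it is left; its grip takes about 3 to 6 N to move. Its arm points 0.97 rad anticlockwise of the drive's x axis at 0, and 2.17 rad at 1.2.
- grip (a point): Middle of the lever's upright black grip with red ball end, 18 mm thick, 90 mm from the pivot. The grip stands free from 162 mm to about 212 mm above the table; this point is 182 mm above it. Below it is the steel arm, 14 mm wide.
- pivot (a point): Pivot of the lever, 60 mm behind the mouth on the drive's top, 147 mm above the table; same axes as the drive.
- tub: White screw-lid tub, 84 mm across, 75 mm high, a bystander. Origin under its centre.
- tuberack: Red tube rack 60 x 120 x 44 mm with white tubes, a bystander. Origin under its centre.
- redcap1: White bottle with red cap, 50 mm across, 110 mm high, a bystander. Origin under its centre.
- redcap2: Second such bottle, a bystander.
- dish: Glass dish 90 mm across, 18 mm high, a bystander. Origin under its centre.
- spatula: Spatula 170 mm long lying on the bench, a bystander. Origin at its middle, underneath.

How it is judged:
By the outcome, as a careful person would: the job done as asked, in the order asked, and still so for the second after the job is handed in, with the robot touching nothing.
It also fails if it takes over 72 s, if anything falls off the work surface, if the arm or the gripper's body presses on something with over 40 N, if the wrist force passes 120 N, or if a joint passes its speed limit or range.

## Working session

There is one attempt and no reset: what is moved stays moved. The work goes in short steps, Python scripts to look and compute and a tool call to move; the robot and the scene stay as the last step left them, time stands still between calls to the robot, and variables do not carry over. Pictures are saved under pics/ and viewed, and the job is handed in when it is done.

Besides the shell and the picture viewer there is one more tool, called after "Emit:" by a JSON object that holds its "api" and its "payload", one argument or row to a line. play_rows: Moves the arm, as the interface text tells. Its arguments: {"type":"object","properties":{"steps":{"type":"array"},"fingers":{"type":"number"},"grip_force":{"type":"number"}},"required":["steps"]}

```bash
ls; mkdir -p pics; python3 - <<'E'
from plant import read_state,cams,workorder,spotter,bot
import cv2
print(read_state()); print([a for a in dir(bot) if a[0]!='_'])
for n in ["scene","top","wrist"]:
    f=cams.grab_frame(n); cv2.imwrite(f"pics/{n}0.png",f["image"][:,:,::-1])
    print(n,{k:v for k,v in f.items() if k!="image"})
E
```

```text
pics
{'clock': 0.0, 'joint_pos': array([-1.17357335e+00,  3.00470286e-01,  1.52159073e+00,  6.69762847e-06,
        1.32070592e+00, -6.65923121e-02]), 'joint_velocities': array([-0.0004074 , -0.00039344, -0.00252273,  0.00110625, -0.00124233,
       -0.00044012]), 'effort': array([-1.93436535e-03, -5.31810093e+01, -3.52743566e+01,  7.06798607e-02,
        2.42807984e-02, -8.39719291e-05]), 'tool_pos': array([ 0.24595703, -0.49166463,  0.22388268]), 'orientation': array([-3.05636363e+00, -7.21777427e-01,  2.93386400e-04]), 'force': array([ 0.43905554, -0.64584085, -0.0324692 ]), 'moment': array([ 0.01228194,  0.00753541, -0.00064982]), 'opening': 1.001091707125866}
['Unreachable', 'finger_overhang']
scene {'vertical_fov': 57.60412812416408, 'cx': 321.96823980660287, 'cy': 198.7835342021934, 'distortion': array([-0.0578731,  0.       ,  0.       ,  0.       ,  0.       ]), 'R': array([[ 0.76470274,  0.6442489 , -0.01315583],
       [ 0.46100949, -0.56123986, -0.68737186],
       [-0.45022214,  0.51957018, -0.72618651]]), 't': array([-0.41369213, -0.16189023,  1.31841621]), 'shot': 1}
t
[... 233 characters left out ...]
    [-0.99495873,  0.02058117, -0.0981506 ],
       [ 0.09850687,  0.01707464, -0.99498988]]), 't': array([0.02340129, 0.55959862, 1.26075906]), 'shot': 2}
wrist {'vertical_fov': 61.83323951873378, 'cx': 322.9700580744881, 'cy': 198.7263662731909, 'distortion': array([-0.02156152,  0.        ,  0.        ,  0.        ,  0.        ]), 'hand_eye': array([[-2.47546300e-04, -9.69606969e-01, -2.44667660e-01,
         7.04577207e-02],
       [ 9.99999889e-01, -3.37888238e-04,  3.27270542e-04,
         1.44737193e-03],
       [-3.99994123e-04, -2.44667552e-01,  9.69606946e-01,
        -1.59143948e-01],
       [ 0.00000000e+00,  0.00000000e+00,  0.00000000e+00,
         1.00000000e+00]]), 'shot': 3}
```

View pics/scene0.png

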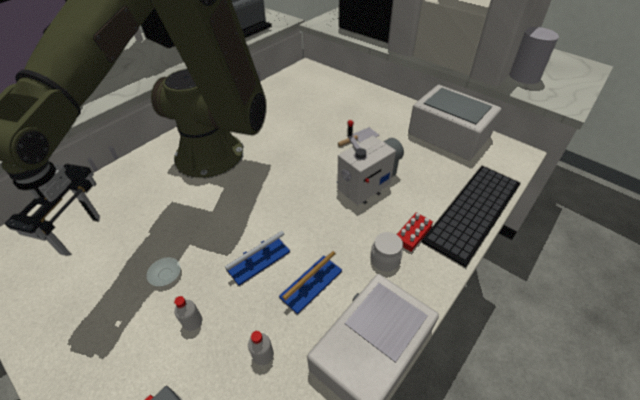

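View pics/top0.png

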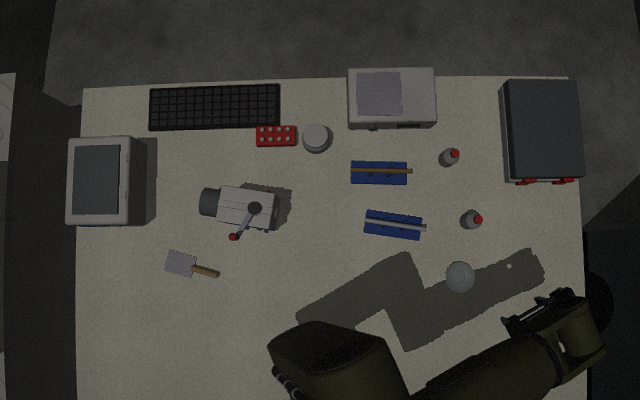

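View pics/wrist0.png

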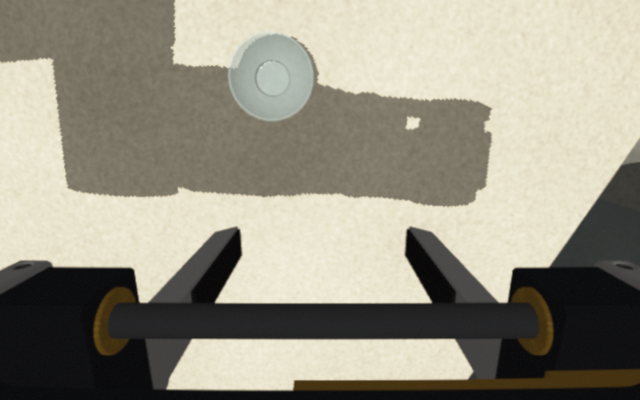

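The scene picture shows the round rod at about (258,252), the hex rod at (310,278) and the drive at (368,165). In the top view the rod is at (395,223) and the drive at (245,208), with its mouth facing right (-y). The lever grip is at (233,237).

```bash
cat > h.py <<'E'
import numpy as np,cv2
from scipy.spatial.transform import Rotation as Ro
from plant import read_state,cams,workorder,spotter,bot
def K(f):
    fl=200/np.tan(np.radians(f["vertical_fov"]/2)); return np.array([[fl,0,f["cx"]],[0,fl,f["cy"]],[0,0,1]])
def pose(f,st=None):
    if "R" in f: return np.array(f["R"]),np.array(f["t"])
    T=np.eye(4);T[:3,:3]=Ro.from_rotvec(st["orientation"]).as_matrix();T[:3,3]=st["tool_pos"]
    M=np.linalg.inv(T@f["hand_eye"]); return M[:3,:3],M[:3,3]
def proj(f,P,st=None):
    R,t=pose(f,st); P=np.atleast_2d(np.array(P,float))
    return cv2.projectPoints(P,cv2.Rodrigues(R)[0],t,K(f),np.array(f["distortion"]))[0][:,0]
def back(f,px,z,st=None):
    R,t=pose(f,st); px=np.array(px,float).reshape(-1,1,2)
    n=cv2.undistortPoints(px,K(f),np.array(f["distortion"]))[:,0]
    d=np.c_[n,np.ones(len(n))]@R; c=-R.T@t
    return c+d*((z-c[2])/d[:,2])[:,None]
def grab(n):
    st=read_state(); return cams.grab_frame(n),st
def save(f,name,crop=None,s=1,pts=None):
    im=f["image"][:,:,::-1].copy()
    if crop: l,t,w,h=crop; im=im[t:t+h,l:l+w]
    else: l=t=0
    im=cv2.resize(im,None,fx=s,fy=s,interpolation=cv2.INTER_CUBIC)
    if pts is not None:
        for p in pts:
            q=((np.array(p)-[l,t]+.5)*s).astype(int); cv2.circle(im,tuple(int(v) for v in q),2,(0,255,0),-1)
    cv2.imwrite(name,im)
def axis(reg):
    r,c=np.nonzero(reg); m=np.array([c.mean(),r.mean()]); q=np.c_[c,r]-m
    w,v=np.linalg.eigh(q.T@q/len(q)); a=v[:,1]; s=q@a
    return m+a*s.min(),m+a*s.max(),m
E
python3 - <<'E'
from h import *
for n in ["top","scene"]:
    f,st=grab(n)
    for tgt in ["rod","hexrod","stand1","drive","lever","grip","mouth","pin"]:
        try: r=spotter.cut_out(f,tgt)
        except Exception as e: print(tgt,e); continue
        for d in r[:2]:
            a,b,m=axis(d["region"])
            print(n,tgt,round(d["conf"],2),d["box"],d["region"].sum(),a.round(1),b.round(1),m.round(1))
            if tgt in("rod","hexrod"): print("   ",back(f,[a,b,m],.052).round(4).tolist())
    if n=="top": save(f,"pics/topc.png",(190,140,250,110),3.2)
    else: save(f,"pics/scc.png",(210,110,220,170),3.5)
E
```

```text
top rod 0.55 [363.7, 218.6, 63.2, 12.2] 283 [425.2 228.6] [365.1 219.6] [396.1 224.3]
    [[0.4636, -0.2871, 0.052], [0.4935, -0.1123, 0.052], [0.4781, -0.2024, 0.052]]
top hexrod 0.8 [349.8, 166.9, 62.6, 8.0] 282 [411.  170.4] [351.  169.4] [382.9 169.9]
    [[0.6356, -0.2522, 0.052], [0.642, -0.0752, 0.052], [0.6386, -0.1693, 0.052]]
top stand1 0.98 [350.8, 161.9, 57.6, 22.5] 904 [406.3 174.2] [351.1 172. ] [379.2 173.2]
top stand1 0.97 [362.7, 206.4, 57.2, 35.7] 1057 [420.7 229.8] [363.8 219.9] [392.4 224.9]
top drive 0.93 [198.8, 183.8, 81.3, 55.9] 2917 [278.2 214.7] [199.2 200.7] [240.6 208. ]
top lever 0.53 [228.8, 199.5, 34.1, 41.9] 371 [258.2 202.4] [231.8 240.5] [246. 220.]
top grip 0.73 [229.3, 200.3, 30.0, 41.9] 347 [256.9 202.9] [232.  240.7] [244.9 221.2]
top grip 0.51 [436.6, 150.5, 24.4, 12.3] 287 [458.9 151.9] [439.6 162.3] [449.1 157.2]
top mouth 0.75 [201.4, 185.6, 80.3, 52.6] 2918 [278.2 213.9] [199.  200.9] [240.2 207.7]
scene rod 0.63 [228.1, 230.5, 55.2, 39.7] 259 [281.9 232.9] [226.1 268.2] [254.5 250.2]
    [[0.4938, -0.1138, 0.052], [0.4635, -0.2869, 0.052], 
[... 384 characters left out ...]
[230.7, 235.3, 60.6, 52.9] 1159 [286.9 244.1] [232.  278.2] [259.1 261.4]
    [[0.5307, -0.1324, 0.052], [0.4979, -0.2965, 0.052], [0.5135, -0.2183, 0.052]]
scene stand1 0.65 [278.0, 257.0, 60.7, 58.3] 1390 [334.2 263.1] [288.5 307.6] [311.4 285.3]
scene stand1 0.61 [226.9, 237.7, 64.1, 49.0] 1144 [286.4 244. ] [232.2 278.6] [258.5 261.8]
scene lever 0.72 [346.5, 120.7, 21.3, 37.2] 280 [346.6 121. ] [361.4 157.7] [354.4 140.4]
scene lever 0.53 [337.9, 119.7, 64.1, 84.0] 3313 [390.4 135. ] [343.7 194.4] [366.3 165.7]
scene grip 0.48 [344.9, 120.4, 19.2, 41.2] 232 [346.7 122.4] [361.4 157.7] [355.  142.4]
scene mouth 0.9 [336.1, 120.4, 70.8, 82.9] 3408 [391.8 135.5] [343.2 194.7] [366.8 165.9]
```

View pics/topc.png

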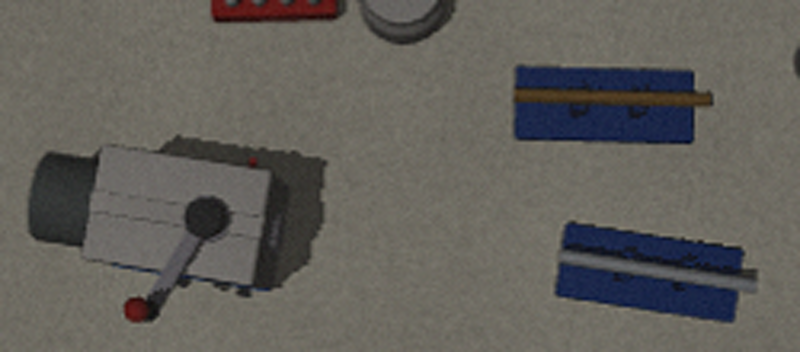

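View pics/scc.png

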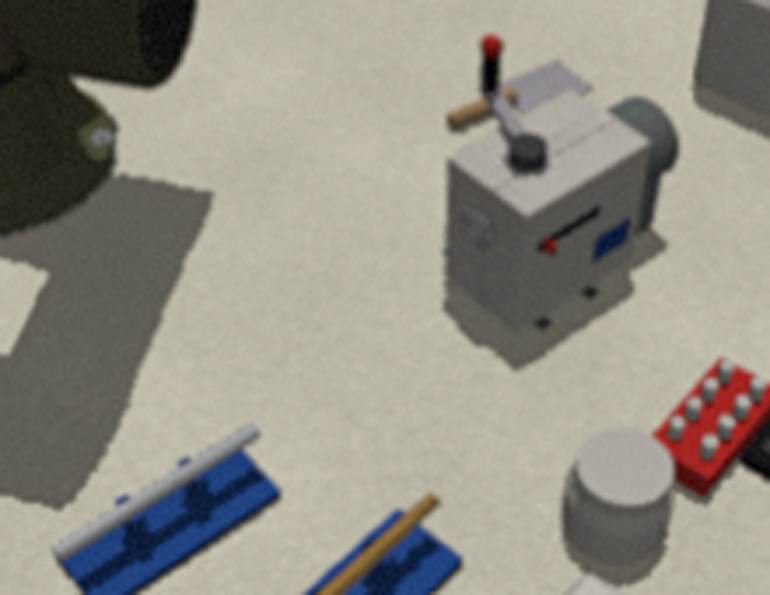

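```bash
python3 - <<'E'
from h import *
from scipy.optimize import least_squares
ft,_=grab("top"); fs,_=grab("scene")
t=lambda x,y:(190+x/3.2-.5+.16,140+y/3.2-.5+.16); s=lambda x,y:(210+x/3.5-.36,110+y/3.5-.36)
# drive corners local
F=.012;B=.162
T=[((B,-.05,.145),t(105,147)),((F,-.05,.145),t(270,168)),((B,.05,.145),t(83,258)),((F,.05,.145),t(253,284))]
S=[((F,.05,.145),s(448,158)),((F,-.05,.145),s(527,215)),((B,-.05,.145),s(648,147)),((F,-.05,0),s(517,368)),((F,.05,0),s(447,308))]
def W(p,L):
    c,sn=np.cos(p[2]),np.sin(p[2]); L=np.array(L)
    return np.c_[p[0]+c*L[:,0]-sn*L[:,1],p[1]+sn*L[:,0]+c*L[:,1],L[:,2]]
def res(p,T=T,S=S):
    r=[]
    if T: r.append((proj(ft,W(p,[a for a,_ in T]))-[b for _,b in T]).ravel())
    if S: r.append((proj(fs,W(p,[a for a,_ in S]))-[b for _,b in S]).ravel())
    return np.concatenate(r)
for a in ((T,S),(T,[]),([],S)):
    o=least_squares(res,[.47,.15,1.4],loss="soft_l1",kwargs=dict(T=a[0],S=a[1])); print(o.x.round(4),o.fun.round(1))
    if a[0] and a[1]: p=o.x
# lever: fit angle
L=[.06,0,.147]
def g(th,z,r=.09): return (.06+r*np.cos(th+.97),r*np.sin(th+.97),z)
def lr(q):
    return np.r_[(proj(ft,W(p,[g(q[0],.207)]))-[t(136,309)]).ravel(),(proj(fs,W(p,[g(q[0],.207)]))-[s(491,45)]).ravel()]
for th in (0,.1,.2,.3): print(th,lr([th]).round(1))
pts=[[F,y,z] for y in(-.05,.05) for z in (0,.145)]+[[B,y,z] for y in(-.05,.05) for z in (0,.145)]+[[0,0,.1],[.06,0,.147]]+[g(x,.207) for x in (0,.1,.2)]
save(ft,"pics/tp.png",(190,140,250,110),3.2,proj(ft,W(p,pts))); save(fs,"pics/sp.png",(320,100,120,130),4.5,proj(fs,W(p,pts)))
E
```

```text
[0.5182 0.1337 1.4089] [-1.  -1.4  1.  -0.3 -0.1 -0.   0.7 -0.2 -1.1  0.1  0.1  0.8  0.9 -1.9
  0.  -8.5 -1.5 -8.4]
[0.5171 0.1344 1.4088] [-1.3 -1.   0.8  0.1 -0.3  0.4  0.5  0.2]
[0.5235 0.1279 1.4002] [-0.8  1.7  0.3  2.7  1.6 -0.   0.2 -6.5 -1.2 -6.7]
0 [-5.2 -4.9  5.9 -1.4]
0.1 [-2.6 -2.7  2.9 -1.1]
0.2 [ 0.2 -0.7  0.1 -0.6]
0.3 [ 3.2  1.  -2.7  0. ]
```

View pics/tp.png

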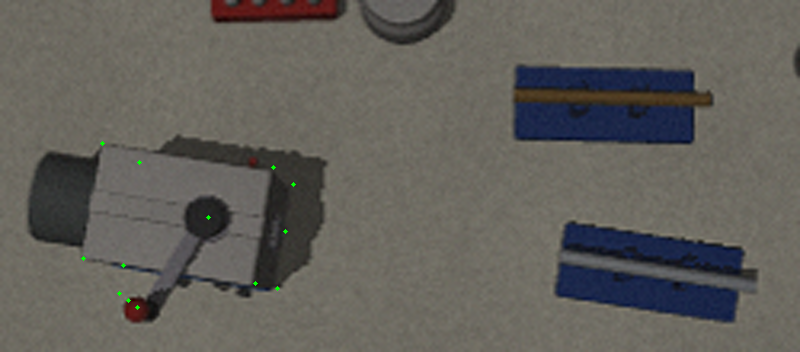

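View pics/sp.png

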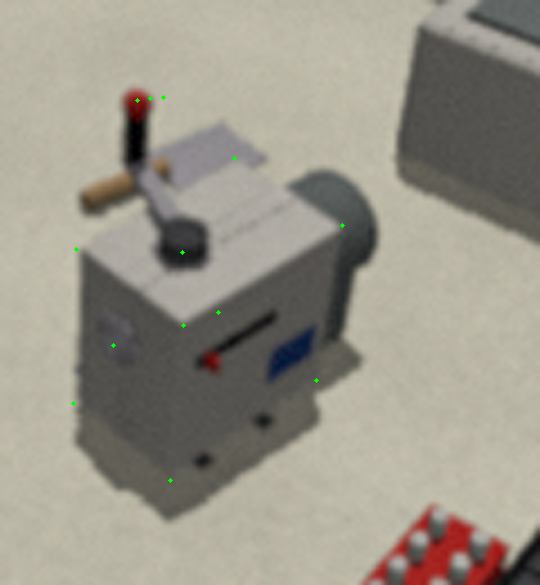

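Fits agree: rod centre is about (0.478,-0.2015) with yaw 1.40. The drive is at (0.5175,0.134) with yaw 1.409, and the lever is at about 0.2. The drive's base edge is confounded by shadow in the scene view. I'll move above the rod's rear part, opening part way.

Emit:
{"api": "play_rows", "payload": {
  "steps": [
    [[2.3,2.4,0,0,0,0.1],[4.6,4.9,0,0,0,0.2],[7,7.4,0,0,0,0.3],[9.4,9.9,0,0,0,0.4],[11.8,12.4,0,0,0,0.5],[14.2,15,0,0,0,0.6],[16.6,17.6,0,0,0,0.7],[19,20.2,-1,0,0,0.8],[21,22.4,-2,0,0,0.9],[22.3,24.1,-3,0,0,0.936]]
  ],
  "fingers": 0.45
}}

```text
clock: 1.98
tool_pos: [0.4706, -0.249, 0.1942]
orientation: [2.395, 2.032, 0.001]
force: [0.1, 0.2, -0.9]
opening: 0.548
```

Emit:
{"api": "play_rows", "payload": {
  "steps": [
    [[0,0,-2,0,0,0],[0,0,-3,0,0,0],[0,0,-3,0,0,0]]
  ]
}}

```text
clock: 2.23
tool_pos: [0.4682, -0.2505, 0.1624]
orientation: [-2.4, -2.021, 0.002]
force: [0.1, 0.3, -0.3]
opening: 0.552
```

```bash
python3 - <<'E'
from h import *
f,st=grab("wrist"); print(st["tool_pos"],Ro.from_rotvec(st["orientation"]).as_matrix()[:,0],st["opening"],st["clock"],st["force"])
for d in spotter.cut_out(f,"rod")[:2]:
    a,b,m=axis(d["region"]); P=back(f,[a,b],.052,st); print(d["conf"],a,b,P, np.linalg.norm(P[1]-P[0]),P.mean(0))
    v=(P[1]-P[0]); v*=np.sign(v[1]); print(np.arctan2(v[1],v[0]))
save(f,"pics/w1.png")
E
```

```text
[ 0.46818185 -0.25045945  0.16235004] [0.1703128  0.98538914 0.0013415 ] 0.5520434747277534 2.2333 [ 0.08015954  0.26088098 -0.26435434]
0.82 [326.29586782  13.96581103] [324.60928551 246.02623178] [[ 0.4950197  -0.11150234  0.052     ]
 [ 0.46294153 -0.2907902   0.052     ]] 0.18213495906787724 [ 0.47898062 -0.20114627  0.052     ]
1.3937497746115861
```

View pics/w1.png

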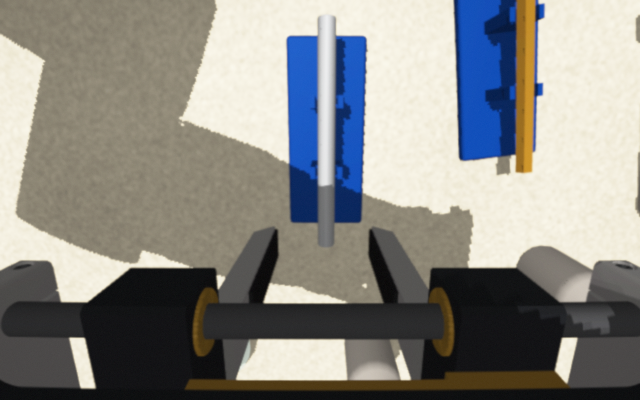

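Rod sits at cols 318–335 and rows 15–245, midway between the fingers. Wrist and fixed cameras agree within about 1.5 mm. Descending and gripping.

Emit:
{"api": "play_rows", "payload": {
  "steps": [
    [[0.1,0,-3,0,0,-0.004],[0.1,0,-6,0,0,-0.004],[0.1,0,-8.5,0,0,-0.004],[0.1,0,-10.2,0,0,-0.004],[0.1,0,-11,0,0,-0.004],[0.1,0,-11,0,0,-0.004],[0.1,0,-11,0,0,-0.004]]
  ]
}}

```text
clock: 2.92
tool_pos: [0.4704, -0.2516, 0.0556]
orientation: [2.407, 2.017, 0.001]
force: [-0.2, -0.7, 0.3]
opening: 0.55
```

Emit:
{"api": "play_rows", "payload": {
  "steps": [
    [[0,0,0,0,0,0],[0,0,0,0,0,0],[0,0,0,0,0,0],[0,0,0,0,0,0],[0,0,0,0,0,0],[0,0,0,0,0,0]]
  ],
  "fingers": 1,
  "grip_force": 35
}}

```text
clock: 3.42
tool_pos: [0.4701, -0.2509, 0.0546]
orientation: [2.407, 2.019, 0.0]
force: [-1.7, 1.0, 0.1]
opening: 0.164
```

Emit:
{"api": "play_rows", "payload": {
  "steps": [
    [[0,0,1,0,0,0],[0,0,3,0,0,0],[0,0.5,4.8,0,0,0],[0.3,3.5,4.8,0,0,0.004],[0.6,6.5,4.8,0,0,0.008],[0.9,9.5,4.8,0,0,0.012],[1.2,12.5,4.8,0,0,0.012],[1.6,15.5,4.8,0,0,0.012],[1.9,18,4.8,0,0,0.012],[2,19.7,4.8,0,0,0.012]]
  ]
}}

```text
clock: 4.25
tool_pos: [0.4902, -0.0518, 0.1032]
orientation: [2.393, 2.035, 0.001]
force: [-0.2, 0.0, 0.5]
opening: 0.138
```

Emit:
{"api": "play_rows", "payload": {
  "steps": [
    [[0,0,0,0,0,0],[0,0,0,0,0,0],[0,0,0,0,0,0]]
  ]
}}

```text
clock: 4.5
tool_pos: [0.4901, -0.0546, 0.1028]
orientation: [2.395, 2.033, 0.0]
force: [0.6, -0.0, -0.8]
opening: 0.142
```

```bash
python3 - <<'E'
from h import *
f,st=grab("wrist"); print(st["tool_pos"],Ro.from_rotvec(st["orientation"]).as_matrix()[:,0],st["force"])
d=spotter.cut_out(f,"rod")
for d in d[:2]:
    a,b,m=axis(d["region"]); print(d["conf"],a,b,back(f,[a,b],.1,st))
save(f,"pics/w2.png")
fs,_=grab("scene"); save(fs,"pics/s2.png",(280,90,160,130),5)
d=spotter.cut_out(fs,"rod")
for d in d[:2]:
    a,b,m=axis(d["region"]); print(d["conf"],a,b,back(fs,[a,b],.1))
ft,_=grab("top"); save(ft,"pics/t2.png",(190,160,200,100),4)
d=spotter.cut_out(ft,"rod")
for d in d[:2]:
    a,b,m=axis(d["region"]); print(d["conf"],a,b,back(ft,[a,b],.1))
E
```

```text
[ 0.490071   -0.05457826  0.10278939] [ 1.62416105e-01  9.86722337e-01 -1.93565348e-04] [ 0.57541293 -0.0379618  -0.78712183]
0.67 [ 3.22909126e+02 -2.39349515e-02] [322.43007327 302.01654267] [[ 0.50997899  0.06190572  0.1       ]
 [ 0.48570115 -0.08372128  0.1       ]]
0.52 [333.40056643 183.65328668] [282.80244735 214.67780995] [[ 0.51196318  0.08826239  0.1       ]
 [ 0.48169751 -0.09170654  0.1       ]]
0.64 [321.13581313 217.08157283] [295.94723898 213.35679283] [[0.5008373  0.01430578 0.1       ]
 [0.5126892  0.08484164 0.1       ]]
0.23 [420.88432543 229.06056425] [376.67328843 222.47796181] [[ 0.4614161  -0.26427252  0.1       ]
 [ 0.48255197 -0.14073053  0.1       ]]
```

View pics/w2.png

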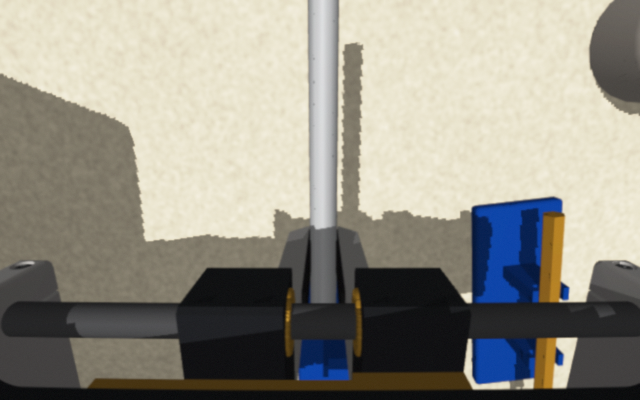

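View pics/s2.png

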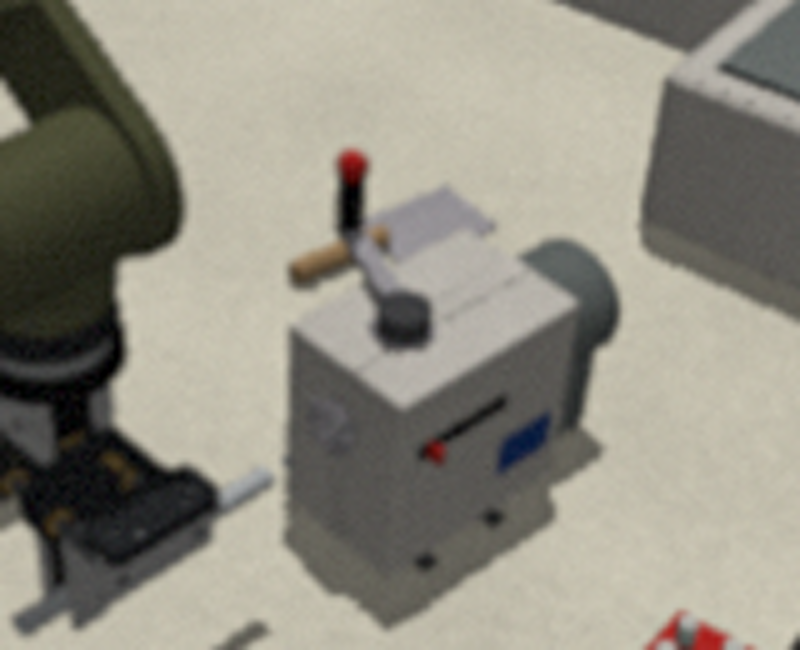

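View pics/t2.png

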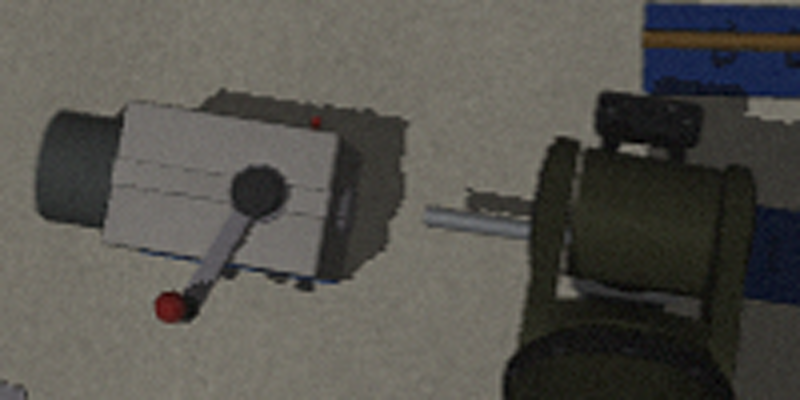

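In the top view the tip is at (296,213), 50 mm short of the mouth, with the axis offset about 3.5 mm. I'll go up for a sharper wrist view of the housing.

Emit:
{"api": "play_rows", "payload": {
  "steps": [
    [[0,0,4,0,0,0],[0,0,8,0,0,0],[0,0,12,0,0,0],[0.2,2.5,15,0,0,0],[0.6,6,17,0,0,0],[1,9,18,0,0,0],[1.4,11.5,18,0,0,0],[1.8,13,18,0,0,0],[1.8,13,18,0,0,0],[1.8,13,18,0,0,0]]
  ]
}}

```text
clock: 5.63
tool_pos: [0.5079, 0.0762, 0.2822]
orientation: [-2.394, -2.034, 0.001]
force: [0.4, 0.6, -0.8]
opening: 0.134
```

Emit:
{"api": "play_rows", "payload": {
  "steps": [
    [[0,0,0,0,0,0],[0,0,0,0,0,0]]
  ]
}}

```text
clock: 5.8
tool_pos: [0.5079, 0.0751, 0.2824]
orientation: [-2.396, -2.032, 0.0]
force: [-0.2, 0.5, 0.3]
opening: 0.142
```

```bash
python3 - <<'E'
from h import *
f,st=grab("wrist"); print(st["tool_pos"],Ro.from_rotvec(st["orientation"]).as_matrix()[:,0],st["joint_velocities"].round(3))
p=[.5175,.134,1.409]
c,s=np.cos(p[2]),np.sin(p[2])
pts=[[p[0]+c*x-s*y,p[1]+s*x+c*y,.145] for x in(.012,.162) for y in(-.05,.05)]
q=proj(f,pts,st); print(q)
save(f,"pics/w3.png"); save(f,"pics/w3b.png",None,1.25,q)
import pickle; pickle.dump((f,st),open("w3.pkl","wb"))
E
```

```text
[0.50793959 0.075095   0.28235526] [ 1.63441388e-01  9.86553023e-01 -2.11379218e-04] [-0.001 -0.002 -0.002  0.    -0.001  0.002]
[[380.0578545  111.61678186]
 [263.89966535 111.93603047]
 [386.9087497  -90.41453318]
 [255.76307176 -89.93795996]]
```

View pics/w3b.png

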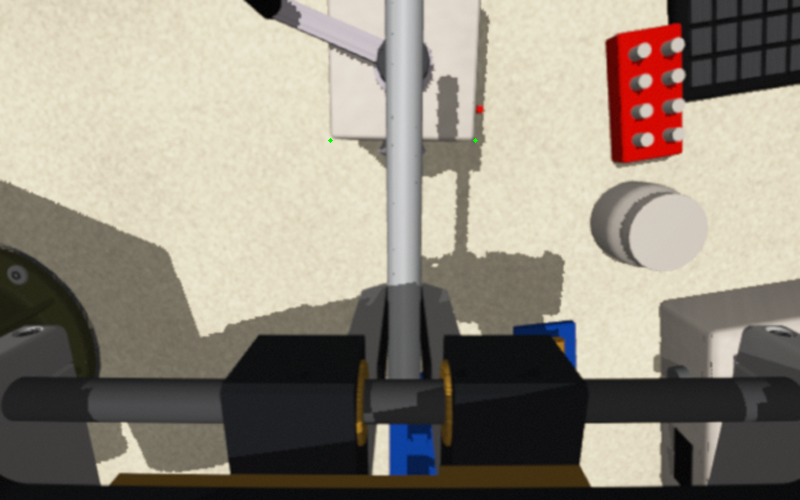

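```bash
python3 - <<'E'
from h import *; import pickle
f,st=pickle.load(open("w3.pkl","rb"))
save(f,"pics/w3z.png",(250,0,150,130),5)
g=f["image"].astype(int)
for r in (10,30,50,70,90): print(r,[tuple(g[r,c]) for c in range(260,270)],'|',[int(g[r,c].sum()) for c in range(372,392)])
for c in (280,300,350,370): print(c,[int(g[r,c].sum()) for r in range(100,122)])
E
```

```text
10 [(np.int64(227), np.int64(219), np.int64(200)), (np.int64(219), np.int64(210), np.int64(191)), (np.int64(195), np.int64(187), np.int64(173)), (np.int64(204), np.int64(195), np.int64(184)), (np.int64(219), np.int64(211), np.int64(199)), (np.int64(227), np.int64(219), np.int64(207)), (np.int64(228), np.int64(220), np.int64(209)), (np.int64(227), np.int64(219), np.int64(207)), (np.int64(227), np.int64(219), np.int64(209)), (np.int64(227), np.int64(220), np.int64(209))] | [640, 637, 639, 633, 636, 635, 634, 630, 628, 599, 536, 449, 340, 321, 329, 342, 447, 611, 645, 647]
30 [(np.int64(197), np.int64(190), np.int64(195)), (np.int64(199), np.int64(191), np.int64(196)), (np.int64(200), np.int64(192), np.int64(198)), (np.int64(199), np.int64(190), np.int64(196)), (np.int64(198), np.int64(188), np.int64(194)), (np.int64(196), np.int64(187), np.int64(194)), (np.int64(196), np.int64(186), np.int64(193)), (np.int64(196), np.int64(187), np.int64(193)), (np.int64(197), np.int64(188), np.int64(194)), (np.int64(199), np.int64(190), np.int64(196))] | [631, 628, 626, 627, 629, 632, 632, 627, 600, 5
[... 1544 characters left out ...]
.int64(227), np.int64(219), np.int64(208)), (np.int64(228), np.int64(219), np.int64(209)), (np.int64(228), np.int64(220), np.int64(209))] | [629, 625, 631, 625, 619, 595, 529, 423, 299, 228, 233, 247, 264, 317, 435, 561, 624, 641, 640, 642]
280 [649, 647, 649, 648, 646, 645, 645, 631, 583, 498, 396, 387, 554, 647, 665, 663, 661, 659, 662, 662, 664, 663]
300 [643, 647, 646, 645, 646, 646, 644, 639, 599, 525, 418, 310, 284, 313, 326, 331, 331, 331, 335, 342, 350, 361]
350 [351, 353, 366, 370, 371, 395, 453, 491, 492, 461, 404, 332, 275, 299, 329, 333, 327, 330, 326, 331, 330, 328]
370 [631, 628, 630, 625, 626, 627, 627, 627, 624, 589, 520, 435, 347, 319, 325, 330, 330, 337, 337, 342, 340, 339]
```

View pics/w3z.png

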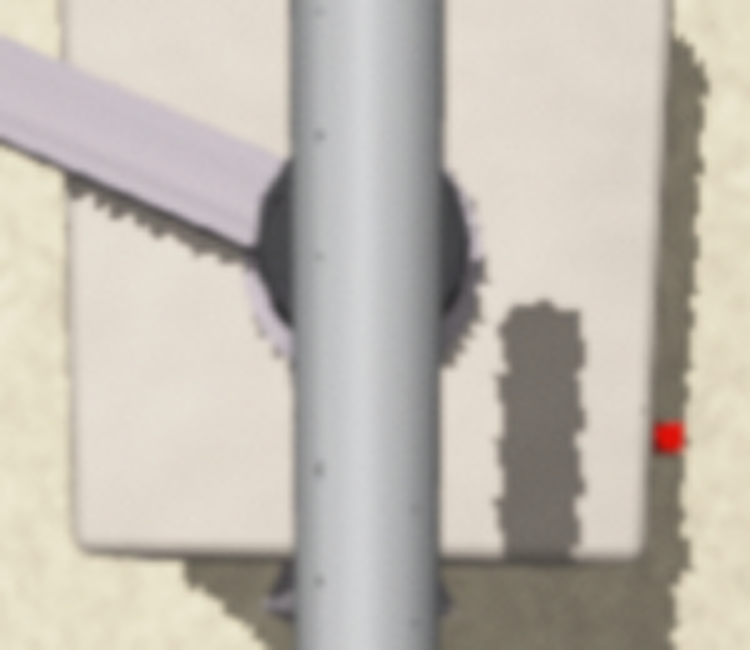

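Wrist view shows the housing front edge at row ~110 and the side edges at cols ~262.5 and ~382. The pivot cap is centred at (322.6,48), with the rod at col 323.4. So the drive axis lies about 1.5 mm to the rod's left at the mouth, turned about -0.011 rad. I'll go to 15 mm in front of the mouth at bore height.

Emit:
{"api": "play_rows", "payload": {
  "steps": [
    [[-0.6,-3,0,0,0,0],[-1.2,-6,-1,0,0,-0.005],[-1.7,-8.5,-3,0,0,-0.011],[-1.9,-9.3,-6.5,0,0,-0.011],[-1.9,-9.3,-10,0,0,-0.011],[-1.9,-9.3,-13.5,0,0,-0.011],[-1.9,-9.3,-16.5,0,0,-0.011],[-1.9,-9.3,-18,0,0,-0.011],[-1.9,-9.3,-18,0,0,-0.011],[-1.9,-9.3,-18,0,0,-0.011]]
  ]
}}

```text
clock: 6.68
tool_pos: [0.4889, -0.0174, 0.1026]
orientation: [-2.406, -2.019, 0.001]
force: [-0.2, 0.6, -0.1]
opening: 0.139
```

Emit:
{"api": "play_rows", "payload": {
  "steps": [
    [[0,0,0,0,0,0],[0,0,0,0,0,0]]
  ]
}}

```text
clock: 6.85
tool_pos: [0.4898, -0.0171, 0.104]
orientation: [2.405, 2.019, 0.003]
force: [0.7, 0.4, -0.1]
opening: 0.133
```

```bash
python3 - <<'E'
from h import *
st=read_state(); R=Ro.from_rotvec(st["orientation"]).as_matrix(); print(st["tool_pos"],R[:,0],st["force"],st["clock"])
tip=st["tool_pos"]+R[:,0]*.14-[0,0,.0026]; print("tip pred",tip)
fs,_=grab("scene"); ft,_=grab("top")
tail=st["tool_pos"]-R[:,0]*.04-[0,0,.0026]
print(proj(fs,[tip,tail]),proj(ft,[tip]))
m=[.5163,.135,.1]
save(fs,"pics/s4.png",(290,140,100,90),7,proj(fs,[tip,tail,m])); save(ft,"pics/t4.png",(240,180,110,70),7,proj(ft,[tip,m]))
E
```

```text
[ 0.48976109 -0.01714749  0.10397442] [1.73367403e-01 9.84857210e-01 1.38598706e-04] [ 0.66035004  0.42195807 -0.0992148 ] 6.85
tip pred [0.51403253 0.12073252 0.10139383]
[[340.83744267 177.70640486]
 [292.00830078 207.07291787]] [[283.15018489 213.09564919]]
```

View pics/s4.png

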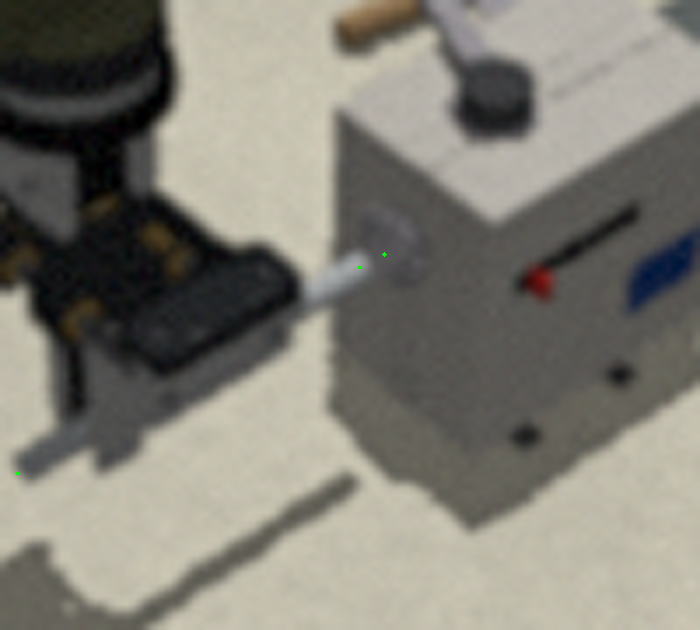

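View pics/t4.png

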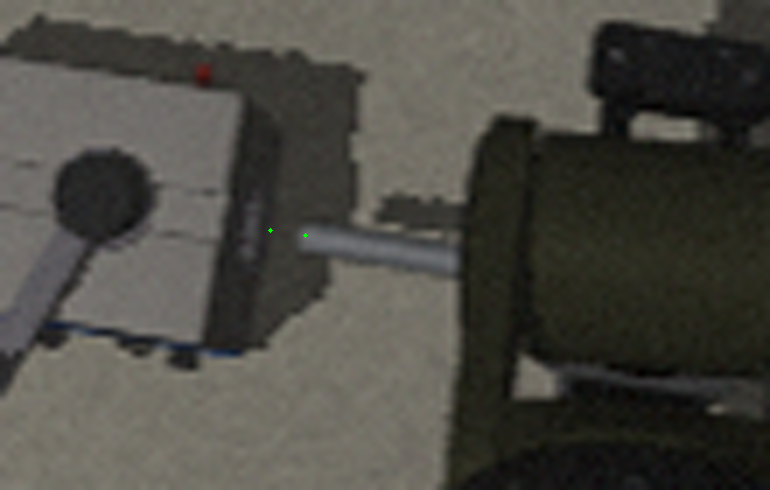

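Scene: rod tip at (341,177), mouth ring centred near (346,175). Rod and ring carry the same small vertical offset from prediction, so the pitch and height look right. Feeding into the cone.

Emit:
{"api": "play_rows", "payload": {
  "steps": [
    [[0.05,0.3,0,0,0,0],[0.1,0.6,0,0,0,0],[0.15,0.9,0,0,0,0],[0.21,1.2,0,0,0,0],[0.26,1.5,0,0,0,0],[0.31,1.75,0,0,0,0],[0.35,2,0,0,0,0],[0.37,2.1,0,0,0,0],[0.37,2.1,0,0,0,0]]
  ]
}}

```text
clock: 7.7
tool_pos: [0.4928, 0.0043, 0.1024]
orientation: [-2.406, -2.02, 0.0]
force: [-0.6, 0.7, -0.4]
opening: 0.139
```

```bash
python3 - <<'E'
from h import *
for i in range(3):
    st=read_state(); fs,_=grab("scene"); print(st["tool_pos"],st["force"].round(2),st["moment"].round(2))
save(fs,"pics/s5.png",(290,140,100,90),7)
E
```

```text
[0.49275927 0.00433801 0.10241727] [-0.64  0.7  -0.37] [-0.07 -0.09 -0.01]
[0.49272747 0.00418472 0.10241487] [-0.58  0.47 -1.34] [-0.04 -0.07  0.09]
[0.4927104 0.0041131 0.1024215] [-0.24 -0.98 -0.22] [-0.09 -0.06  0.04]
```

View pics/s5.png

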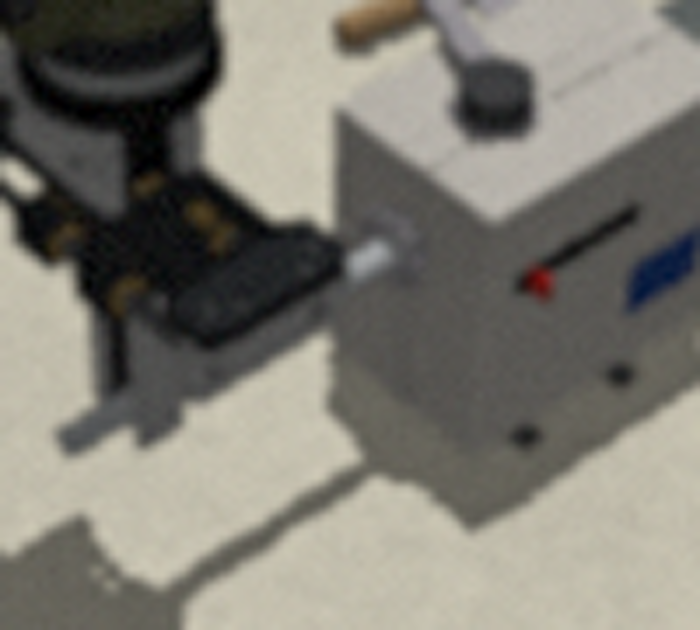

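The rod's front is now within the ring at about (346,175), with no contact force. Continuing.

Emit:
{"api": "play_rows", "payload": {
  "steps": [
    [[0.035,0.2,0,0,0,0],[0.07,0.4,0,0,0,0],[0.105,0.6,0,0,0,0],[0.14,0.8,0,0,0,0],[0.175,1.0,0,0,0,0],[0.175,1.0,0,0,0,0]]
  ]
}}

```text
clock: 8.35
tool_pos: [0.4945, 0.0145, 0.1024]
orientation: [-2.406, -2.02, -0.0]
force: [0.3, -0.1, -0.6]
opening: 0.138
```

```bash
cat > rd.py <<'E'
from h import *
F=[];P=[];M=[]
for i in range(4):
    st=read_state(); F.append(st["force"]);P.append(st["tool_pos"]);M.append(st["moment"]); cams.grab_frame("scene")
R=Ro.from_rotvec(st["orientation"]).as_matrix()
u=np.array([.1739,.9848,0]);n=np.array([.9848,-.1739,0])
P=np.mean(P,0);F=np.mean(F,0); print(P.round(4),"F along",(F@u).round(2),"lat",(F@n).round(2),"z",F[2].round(2),"M",np.mean(M,0).round(2)); print("x",R[:,0].round(4),"tip depth",((P-[.5163,.135,.1])@u+.14).round(4),"lat",((P-[.5163,.135,.1])@n).round(4),st["clock"],st["opening"])
E
python3 rd.py
```

```text
[0.4945 0.0143 0.1024] F along 0.16 lat 0.12 z -0.47 M [-0.03 -0.06 -0.02]
x [0.1731 0.9849 0.    ] tip depth 0.0173 lat -0.0005 8.5 0.13502624334882152
```

Emit:
{"api": "play_rows", "payload": {
  "steps": [
    [[0.035,0.2,0,0,0,0],[0.07,0.4,0,0,0,0],[0.105,0.6,0,0,0,0],[0.14,0.8,0,0,0,0],[0.175,1.0,0,0,0,0],[0.21,1.2,0,0,0,0],[0.21,1.2,0,0,0,0]]
  ]
}}

```text
clock: 9.13
tool_pos: [0.4967, 0.0265, 0.1025]
orientation: [-2.406, -2.02, -0.0]
force: [-0.1, 0.5, 0.1]
opening: 0.138
```

```bash
python3 rd.py
```

```text
[0.4966 0.0263 0.1024] F along 0.37 lat 0.14 z 0.12 M [-0.02 -0.09 -0.01]
x [0.1731 0.9849 0.    ] tip depth 0.0295 lat -0.0005 9.2833 0.13910490923869992
```

In the bore without side load.

Emit:
{"api": "play_rows", "payload": {
  "steps": [
    [[0.035,0.2,0,0,0,0],[0.07,0.4,0,0,0,0],[0.105,0.6,0,0,0,0],[0.14,0.8,0,0,0,0],[0.175,1.0,0,0,0,0],[0.21,1.2,0,0,0,0],[0.245,1.4,0,0,0,0],[0.28,1.6,0,0,0,0],[0.315,1.8,0,0,0,0],[0.315,1.8,0,0,0,0]]
  ]
}}

```text
clock: 10.17
tool_pos: [0.4998, 0.0445, 0.1024]
orientation: [-2.406, -2.02, -0.0]
force: [-0.4, -0.8, -1.0]
opening: 0.135
```

```bash
python3 rd.py; python3 - <<'E'
from h import *
fs,_=grab("scene"); save(fs,"pics/s6.png",(290,140,100,90),7)
g=fs["image"].astype(int); m=(g[:,:,0]-g[:,:,1]>60)&(np.arange(640)[None]<390)&(np.arange(640)[None]>355)&(np.arange(400)[:,None]>165)&(np.arange(400)[:,None]<190)
r,c=np.nonzero(m); print(c.mean(),r.mean(),len(c))
E
```

```text
[0.4997 0.0443 0.1024] F along -0.26 lat 0.13 z -0.37 M [-0.03 -0.08 -0.03]
x [ 0.173   0.9849 -0.    ] tip depth 0.0478 lat -0.0005 10.3167 0.14111264037525903
370.0 177.71428571428572 7
```

View pics/s6.png

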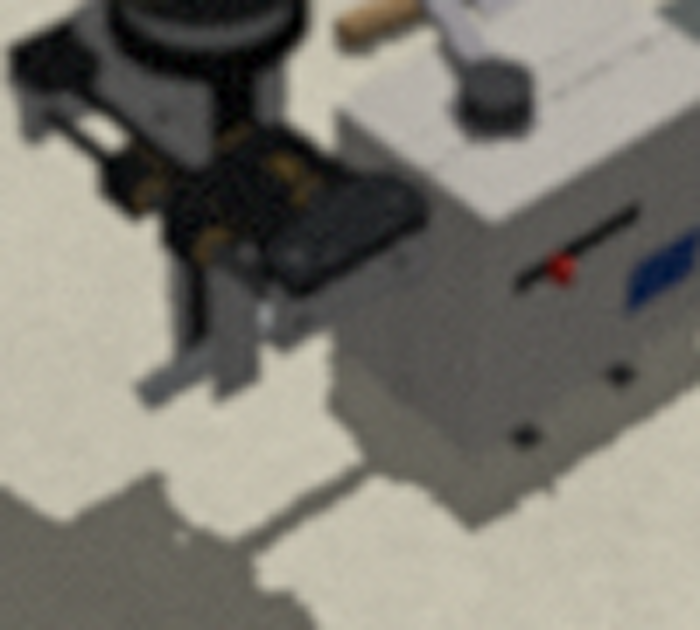

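The red flag moved from (367,180) to (370,178), about 13 mm, so home is roughly 7 mm on. Creeping now.

Emit:
{"api": "play_rows", "payload": {
  "steps": [
    [[0.018,0.1,0,0,0,0],[0.035,0.2,0,0,0,0],[0.053,0.3,0,0,0,0],[0.062,0.35,0,0,0,0],[0.062,0.35,0,0,0,0]]
  ]
}}

```text
clock: 10.83
tool_pos: [0.5004, 0.0477, 0.1025]
orientation: [-2.406, -2.02, -0.0]
force: [-0.1, -0.3, 0.7]
opening: 0.138
```

```bash
python3 rd.py; cat > fl.py <<'E'
from h import *
fs,_=grab("scene")
g=fs["image"].astype(float); w=np.clip(g[:,:,0]-g[:,:,1]-25,0,None)[165:190,355:395]
r,c=np.mgrid[165:190,355:395]; print("flag",(w*c).sum()/w.sum(),(w*r).sum()/w.sum())
E
python3 fl.py
```

```text
[0.5004 0.0477 0.1024] F along 0.28 lat 0.09 z -0.07 M [-0.06 -0.06 -0.01]
x [0.1731 0.9849 0.    ] tip depth 0.0512 lat -0.0005 10.9833 0.13780833208978777
flag 370.6301652892562 177.28925619834712
```

Emit:
{"api": "play_rows", "payload": {
  "steps": [
    [[0.009,0.05,0,0,0,0],[0.018,0.1,0,0,0,0],[0.026,0.15,0,0,0,0],[0.026,0.15,0,0,0,0],[0.026,0.15,0,0,0,0]]
  ]
}}

```text
clock: 11.5
tool_pos: [0.5006, 0.0492, 0.1025]
orientation: [2.406, 2.02, 0.0]
force: [0.2, -0.5, -0.3]
opening: 0.137
```

```bash
python3 rd.py; python3 fl.py
```

```text
[0.5006 0.0491 0.1024] F along -0.18 lat 0.12 z -0.59 M [-0.05 -0.07 -0.01]
x [ 0.1731  0.9849 -0.    ] tip depth 0.0527 lat -0.0005 11.65 0.13747830875476594
flag 370.9357277882798 177.00756143667297
```

Emit:
{"api": "play_rows", "payload": {
  "steps": [
    [[0.009,0.05,0,0,0,0],[0.012,0.07,0,0,0,0],[0.012,0.07,0,0,0,0],[0.012,0.07,0,0,0,0]]
  ]
}}

```text
clock: 12.08
tool_pos: [0.5007, 0.0498, 0.1024]
orientation: [-2.406, -2.02, -0.0]
force: [0.9, 0.0, -0.5]
opening: 0.142
```

```bash
python3 rd.py; python3 fl.py
```

```text
[0.5007 0.0498 0.1025] F along 0.25 lat 0.12 z -0.36 M [-0.05 -0.09 -0.02]
x [0.1731 0.9849 0.    ] tip depth 0.0534 lat -0.0005 12.2333 0.1376528282700981
flag 371.1409523809524 176.87238095238095
```

Emit:
{"api": "play_rows", "payload": {
  "steps": [
    [[0.009,0.05,0,0,0,0],[0.014,0.08,0,0,0,0],[0.014,0.08,0,0,0,0],[0.014,0.08,0,0,0,0]]
  ]
}}

```text
clock: 12.67
tool_pos: [0.5009, 0.0506, 0.1024]
orientation: [2.406, 2.02, 0.0]
force: [0.3, -0.0, -0.3]
opening: 0.134
```

```bash
python3 rd.py; python3 fl.py
```

```text
[0.5009 0.0506 0.1024] F along -0.06 lat 0.21 z -0.41 M [-0.03 -0.05 -0.01]
x [0.1731 0.9849 0.    ] tip depth 0.0542 lat -0.0005 12.8167 0.13636211220823619
flag 371.3987975951904 176.79759519038078
```

Emit:
{"api": "play_rows", "payload": {
  "steps": [
    [[0.009,0.05,0,0,0,0],[0.014,0.08,0,0,0,0],[0.014,0.08,0,0,0,0],[0.014,0.08,0,0,0,0]]
  ]
}}

```text
clock: 13.25
tool_pos: [0.501, 0.0514, 0.1024]
orientation: [2.406, 2.02, 0.0]
force: [0.1, -0.2, 0.3]
opening: 0.138
```

```bash
python3 rd.py; python3 fl.py
```

```text
[0.501  0.0514 0.1024] F along -0.23 lat 0.26 z -0.32 M [-0.07 -0.09  0.  ]
x [1.731e-01 9.849e-01 1.000e-04] tip depth 0.055 lat -0.0005 13.4 0.13800502873305812
flag 371.57547169811323 176.6811320754717
```

Emit:
{"api": "play_rows", "payload": {
  "steps": [
    [[0.009,0.05,0,0,0,0],[0.014,0.08,0,0,0,0],[0.014,0.08,0,0,0,0],[0.014,0.08,0,0,0,0]]
  ]
}}

```text
clock: 13.83
tool_pos: [0.5011, 0.0521, 0.1024]
orientation: [2.406, 2.02, -0.0]
force: [-0.8, -1.6, -0.2]
opening: 0.141
```

```bash
python3 rd.py; python3 fl.py
```

```text
[0.5011 0.0521 0.1024] F along -1.85 lat 0.33 z -0.67 M [-0.43  0.01 -0.02]
x [ 1.732e-01  9.849e-01 -1.000e-04] tip depth 0.0557 lat -0.0005 13.9833 0.13561862239215502
flag 371.7225433526012 176.64161849710982
```

Emit:
{"api": "play_rows", "payload": {
  "steps": [
    [[0.009,0.05,0,0,0,0],[0.014,0.08,0,0,0,0],[0.014,0.08,0,0,0,0],[0.014,0.08,0,0,0,0]]
  ]
}}

```text
clock: 14.42
tool_pos: [0.5012, 0.0527, 0.1024]
orientation: [2.406, 2.02, -0.001]
force: [-0.1, -5.5, -0.8]
opening: 0.137
```

```bash
python3 rd.py; python3 fl.py
```

```text
[0.5012 0.0527 0.1024] F along -5.58 lat 0.5 z -0.35 M [-1.    0.08 -0.03]
x [ 1.731e-01  9.849e-01 -6.000e-04] tip depth 0.0564 lat -0.0005 14.5667 0.1389098765037563
flag 371.82736842105265 176.66526315789474
```

Contact at the stop: 5.6 N along the feed, flag stalled at (371.8,176.7). Easing off slightly, then releasing.

Emit:
{"api": "play_rows", "payload": {
  "steps": [
    [[-0.005,-0.03,0,0,0,0],[-0.009,-0.05,0,0,0,0],[-0.009,-0.05,0,0,0,0],[-0.009,-0.05,0,0,0,0]]
  ]
}}

```text
clock: 15.0
tool_pos: [0.5012, 0.0525, 0.1024]
orientation: [2.406, 2.02, -0.0]
force: [-0.9, -4.2, -0.3]
opening: 0.14
```

```bash
python3 rd.py; python3 fl.py
```

```text
[0.5012 0.0525 0.1024] F along -4.07 lat 0.29 z -0.62 M [-0.81  0.08 -0.01]
x [ 1.731e-01  9.849e-01 -1.000e-04] tip depth 0.0561 lat -0.0005 15.15 0.14066327403655396
flag 371.72857142857146 176.63673469387754
```

Emit:
{"api": "play_rows", "payload": {
  "steps": [
    [[0,0,0,0,0,0],[0,0,0,0,0,0],[0,0,0,0,0,0],[0,0,0,0,0,0],[0,0,0,0,0,0]]
  ],
  "fingers": 0.55
}}

```text
clock: 15.67
tool_pos: [0.5012, 0.0527, 0.1025]
orientation: [-2.406, -2.02, -0.0]
force: [-0.3, -1.0, -0.1]
opening: 0.437
```

```bash
python3 rd.py; python3 fl.py
```

```text
[0.5012 0.0526 0.1025] F along -0.1 lat -0.56 z 0.33 M [-0.02 -0.08 -0.02]
x [1.731e-01 9.849e-01 1.000e-04] tip depth 0.0563 lat -0.0005 15.8167 0.44933329293543506
flag 371.6228239845261 176.63056092843325
```

Rod released; flag reading stays at the home value. Rise and go above the lever grip, turning so the jaws open along the lever's path.

Emit:
{"api": "play_rows", "payload": {
  "steps": [
    [[0,0,3,0,0,0],[0,0,6.5,0,0,0],[0,0,10,0,0,0],[0,0,13.5,0,0,0.06],[-0.5,1,17,0,0,0.18],[-1.2,4,19.5,0,0,0.3],[-2,7,20,0,0,0.42],[-2.8,10,20,0,0,0.54],[-3.6,13,20,0,0,0.66],[-4.3,16,20,0,0,0.78]]
  ]
}}

```text
clock: 16.75
tool_pos: [0.4575, 0.2138, 0.3027]
orientation: [1.449, 2.787, 0.001]
force: [0.6, -0.3, -0.3]
opening: 0.451
```

Emit:
{"api": "play_rows", "payload": {
  "steps": [
    [[-0.3,1.5,0,0,0,0.12],[-0.7,3.1,0,0,0,0.24],[-0.7,3.1,0,0,0,0.36],[-0.7,3.1,0,0,0,0.385],[-0.7,3.1,0,0,0,0.385],[-0.7,3.1,0,0,0,0.385]]
  ]
}}

```text
clock: 17.25
tool_pos: [0.4513, 0.2431, 0.3025]
orientation: [0.904, 3.009, -0.0]
force: [0.5, -0.3, 0.4]
opening: 0.447
```

```bash
python3 fl.py; python3 - <<'E'
from h import *
f,st=grab("wrist"); print(st["tool_pos"],Ro.from_rotvec(st["orientation"]).as_matrix()[:,0],st["clock"])
g=f["image"].astype(float); w=(g[:,:,0]-g[:,:,1]>70)&(g[:,:,0]-g[:,:,2]>70)
n,l,s,c=cv2.connectedComponentsWithStats(w.astype(np.uint8)); print(s,c)
for i in range(1,n):
    if s[i,4]>60: print(c[i],back(f,[c[i]],.205,st))
ft,_=grab("top"); fs,_=grab("scene"); save(f,"pics/w7.png"); save(fs,"pics/s7.png",(290,90,140,130),5); save(ft,"pics/t7.png",(190,160,150,100),5)
E
```

```text
flag 371.61744966442956 176.60402684563758
[0.45135141 0.24306371 0.30245242] [-8.34353220e-01  5.51230174e-01  6.94535320e-06] 17.3
[[     0      0    640    400 254232]
 [   310    192     25     25    499]
 [   342    340     52     41   1269]] [[319.25453523 198.67855738]
 [321.77354709 204.00801603]
 [367.78250591 362.29550827]]
[321.77354709 204.00801603] [[0.44988134 0.24166582 0.205     ]]
[367.78250591 362.29550827] [[0.5971507  0.19429268 0.205     ]]
```

View pics/w7.png

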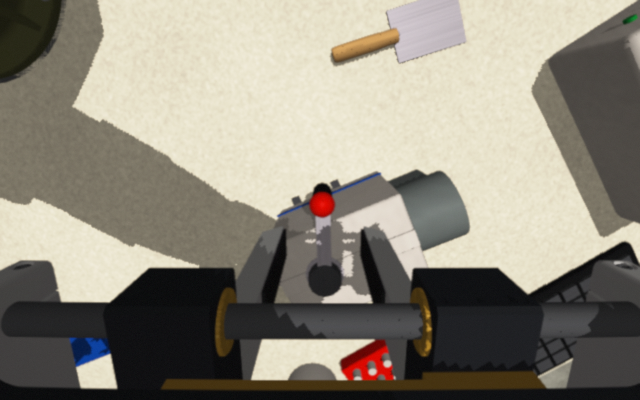

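View pics/s7.png

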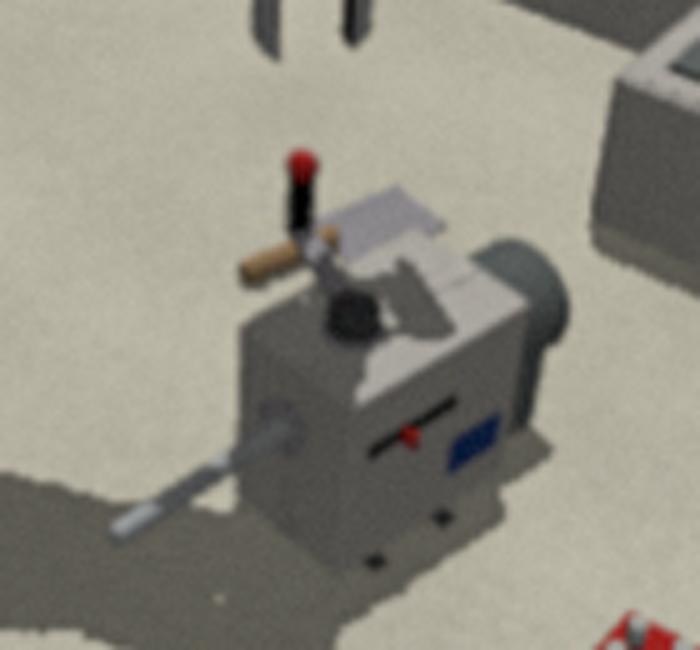

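The wrist view shows the red ball at (322,204), centred between the open fingers, with the lever arm in line with the tool axis. The scene shows the rod lying in the collet. Lowering around the grip.

Emit:
{"api": "play_rows", "payload": {
  "steps": [
    [[-0.1,-0.1,-3,0,0,0],[-0.1,-0.1,-6,0,0,0],[-0.1,-0.1,-8.5,0,0,0],[-0.1,-0.1,-10.5,0,0,0],[-0.1,-0.1,-11.4,0,0,0],[-0.1,-0.1,-11.4,0,0,0]]
  ]
}}

```text
clock: 17.95
tool_pos: [0.4497, 0.2421, 0.1869]
orientation: [-0.899, -3.008, 0.003]
force: [0.3, 0.4, 0.3]
opening: 0.451
```

Emit:
{"api": "play_rows", "payload": {
  "steps": [
    [[0,0,0,0,0,0],[0,0,0,0,0,0],[0,0,0,0,0,0],[0,0,0,0,0,0]]
  ],
  "fingers": 0.74,
  "grip_force": 10
}}

```text
clock: 18.28
tool_pos: [0.4505, 0.2426, 0.1894]
orientation: [0.898, 3.009, 0.002]
force: [0.2, 0.3, 0.1]
opening: 0.262
```

```bash
python3 rd.py; python3 - <<'E'
from h import *
f,st=grab("wrist"); save(f,"pics/w8.png",(200,150,240,180),3)
# arc waypoints
M=np.array([.5163,.135]);u=np.array([.1739,.9848]);v=np.array([-.9848,.1739])
pv=M+.06*u; p0=st["tool_pos"][:2]; d=p0-pv; print("pivot",pv,"r",np.linalg.norm(d),"th",np.arctan2(d@v,d@u)-.97)
a0=np.arctan2(d[1],d[0])
for k in range(1,13):
    a=a0+k*.1; q=pv+.09*np.array([np.cos(a),np.sin(a)])-p0; print(k,(q*100).round(2))
E
```

```text
[0.4504 0.2426 0.1891] F along 0.09 lat 0.44 z -0.19 M [ 0.04 -0.11  0.  ]
x [-8.366e-01  5.479e-01 -4.000e-04] tip depth 0.2345 lat -0.0836 18.4333 0.26004627850670947
pivot [0.526734 0.194088] r 0.09052077973031844 th 0.2106932785436746
1 [-0.4  -0.81]
2 [-0.76 -1.63]
3 [-1.04 -2.49]
4 [-1.23 -3.37]
5 [-1.34 -4.26]
6 [-1.35 -5.16]
7 [-1.27 -6.06]
8 [-1.11 -6.94]
9 [-0.85 -7.81]
10 [-0.52 -8.64]
11 [-0.1  -9.44]
12 [  0.4  -10.19]
```

View pics/w8.png

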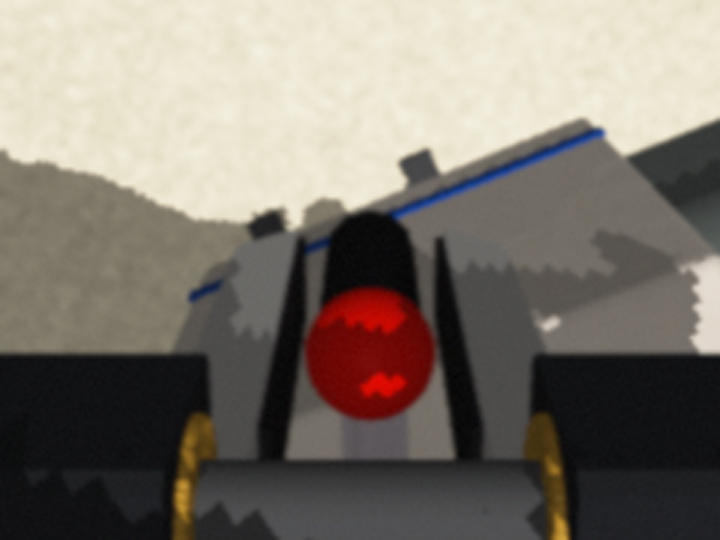

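The grip is centred between the pads, between cols ~305 and 346 in full-frame terms. The radius measures 90.5 mm, as it must. Sweeping along the arc.

Emit:
{"api": "play_rows", "payload": {
  "steps": [
    [[-0.2,-0.4,0,0,0,0.05],[-0.4,-0.81,0,0,0,0.1],[-0.59,-1.22,0,0,0,0.15],[-0.76,-1.63,0,0,0,0.2],[-0.91,-2.06,0,0,0,0.25],[-1.04,-2.49,0,0,0,0.3],[-1.15,-2.93,0,0,0,0.35],[-1.23,-3.37,0,0,0,0.4],[-1.3,-3.81,0,0,0,0.45],[-1.34,-4.26,0,0,0,0.5]]
  ]
}}

```text
clock: 19.37
tool_pos: [0.437, 0.2003, 0.1886]
orientation: [0.121, 3.138, 0.002]
force: [2.3, 5.7, -1.7]
opening: 0.259
```

Emit:
{"api": "play_rows", "payload": {
  "steps": [
    [[-0.01,-0.45,0,0,0,0.05],[-0.01,-0.9,0,0,0,0.1],[0.03,-1.35,0,0,0,0.15],[0.07,-1.8,0,0,0,0.2],[0.15,-2.24,0,0,0,0.25],[0.23,-2.68,0,0,0,0.3],[0.36,-3.12,0,0,0,0.35],[0.36,-3.12,0,0,0,0.35]]
  ]
}}

```text
clock: 20.03
tool_pos: [0.4406, 0.1687, 0.1886]
orientation: [-0.427, 3.112, 0.001]
force: [1.6, 3.4, -0.8]
opening: 0.261
```

```bash
cat > lv.py <<'E'
from h import *
F=[];P=[]
for i in range(3):
    f,st=grab("scene" if i<2 else "wrist"); F.append(st["force"]);P.append(st["tool_pos"])
    if i==0: fs=f
pv=np.array([.526734,.194088]); P=np.mean(P,0);F=np.mean(F,0); d=P[:2]-pv
a=np.arctan2(d[1],d[0]);print("th",a-1.396-.97,"r",np.hypot(*d),P.round(4),"F",F.round(2),"tang",(F[:2]@[-np.sin(a),np.cos(a)]).round(2),"rad",(F[:2]@[np.cos(a),np.sin(a)]).round(2),st["clock"])
import sys
save(f,sys.argv[1],(200,150,240,180),3)
p0=P[:2]
for k in range(1,7):
    q=pv+.0905*np.array([np.cos(a+k*.05),np.sin(a+k*.05)])-p0; print(k*.05,(q*100).round(2))
E
python3 lv.py pics/w9.png; python3 fl.py
```

```text
th -5.22170995785826 r 0.08985183481705852 [0.4405 0.1687 0.1886] F [ 0.88  2.1  -0.08] tang -1.77 rad -1.43 20.1333
0.05 [ 0.08 -0.45]
0.1 [ 0.24 -0.87]
0.15000000000000002 [ 0.42 -1.29]
0.2 [ 0.62 -1.69]
0.25 [ 0.84 -2.09]
0.30000000000000004 [ 1.08 -2.47]
flag 371.63539445629 176.6226012793177
```

View pics/w9.png

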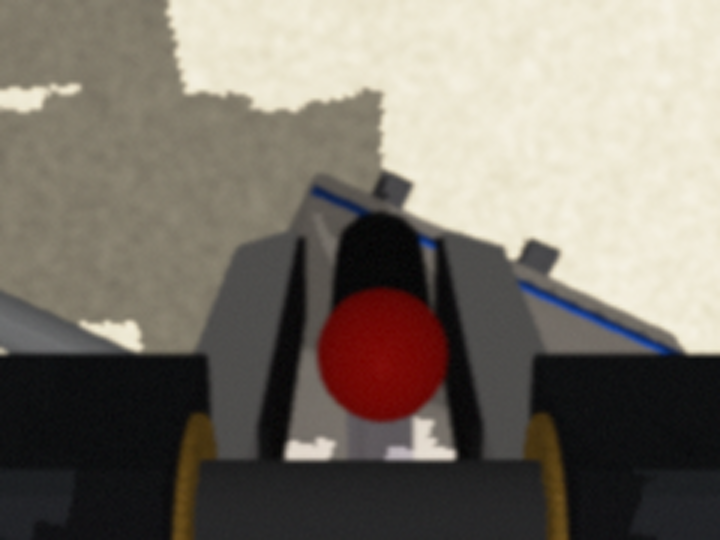

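Emit:
{"api": "play_rows", "payload": {
  "steps": [
    [[0.08,-0.35,0,0,0,0.04],[0.2,-0.75,0,0,0,0.085],[0.34,-1.1,0,0,0,0.13],[0.4,-1.25,0,0,0,0.145],[0.4,-1.25,0,0,0,0.145]]
  ]
}}

```text
clock: 20.65
tool_pos: [0.4445, 0.1565, 0.1885]
orientation: [-0.648, 3.074, 0.001]
force: [0.8, 3.8, 0.3]
opening: 0.259
```

```bash
python3 lv.py pics/w10.png; python3 fl.py
```

```text
th -5.079158515397714 r 0.09042163060430511 [0.4445 0.1565 0.1885] F [ 0.83  3.85 -0.  ] tang -3.16 rad -2.35 20.75
0.05 [ 0.19 -0.41]
0.1 [ 0.41 -0.81]
0.15000000000000002 [ 0.65 -1.19]
0.2 [ 0.9  -1.56]
0.25 [ 1.18 -1.92]
0.30000000000000004 [ 1.47 -2.27]
flag 371.6271186440678 176.61864406779662
```

Still in free sweep (about 3 N). Small steps to the hard end.

Emit:
{"api": "play_rows", "payload": {
  "steps": [
    [[0.06,-0.14,0,0,0,0.017],[0.12,-0.26,0,0,0,0.033],[0.12,-0.26,0,0,0,0.033],[0.12,-0.26,0,0,0,0.033]]
  ]
}}

```text
clock: 21.18
tool_pos: [0.4452, 0.1555, 0.1885]
orientation: [-0.699, 3.063, 0.006]
force: [-1.9, 20.9, -0.9]
opening: 0.26
```

```bash
python3 lv.py pics/w11.png
```

```text
th -5.065250902020673 r 0.09019171309680465 [0.4452 0.1555 0.1885] F [-1.16 20.21 -1.1 ] tang -18.76 rad -7.6 21.2833
0.05 [ 0.18 -0.42]
0.1 [ 0.4  -0.81]
0.15000000000000002 [ 0.64 -1.19]
0.2 [ 0.9  -1.56]
0.25 [ 1.18 -1.92]
0.30000000000000004 [ 1.48 -2.26]
```

Emit:
{"api": "play_rows", "payload": {
  "steps": [
    [[0.04,-0.09,0,0,0,0.011],[0.08,-0.17,0,0,0,0.02],[0.08,-0.17,0,0,0,0.02],[0.08,-0.17,0,0,0,0.02]]
  ]
}}

```text
clock: 21.67
tool_pos: [0.4462, 0.154, 0.1885]
orientation: [-0.729, 3.055, 0.006]
force: [-0.9, 22.0, -1.7]
opening: 0.301
```

```bash
python3 lv.py pics/w12.png; python3 fl.py
```

```text
th -5.046335405406981 r 0.08998637787127617 [0.4462 0.154  0.1885] F [-0.54 22.43 -1.82] tang -20.32 rad -9.5 21.7667
0.05 [ 0.17 -0.42]
0.1 [ 0.4  -0.81]
0.15000000000000002 [ 0.65 -1.19]
0.2 [ 0.92 -1.55]
0.25 [ 1.2 -1.9]
0.30000000000000004 [ 1.51 -2.24]
flag 371.63539445629 176.65031982942432
```

A hard end at about 20 N tangential, lever at ~1.2. Backing off, opening and leaving upwards.

Emit:
{"api": "play_rows", "payload": {
  "steps": [
    [[-0.08,0.2,0,0,0,0],[-0.2,0.45,0,0,0,0],[-0.2,0.45,0,0,0,0]]
  ]
}}

```text
clock: 22.12
tool_pos: [0.4441, 0.1565, 0.1883]
orientation: [0.729, -3.055, 0.001]
force: [-0.3, 0.3, 0.1]
opening: 0.259
```

```bash
python3 lv.py pics/w13.png
```

```text
th -5.078167232869647 r 0.09076108649224673 [0.4442 0.1563 0.1884] F [-0.06  0.23 -0.39] tang -0.24 rad -0.04 22.2167
0.05 [ 0.22 -0.4 ]
0.1 [ 0.44 -0.79]
0.15000000000000002 [ 0.68 -1.18]
0.2 [ 0.94 -1.55]
0.25 [ 1.21 -1.91]
0.30000000000000004 [ 1.5  -2.25]
```

View pics/w13.png

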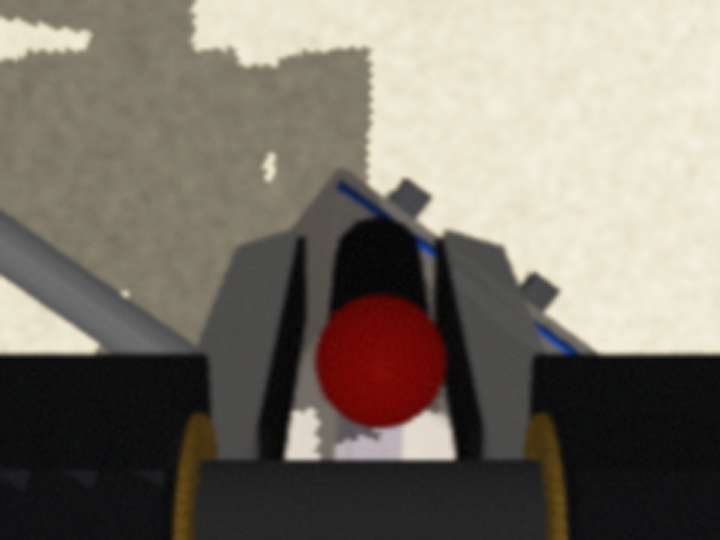

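Grip clear with zero force, slightly nearer the right finger at ~(327,270). Opening, then straight up and away.

Emit:
{"api": "play_rows", "payload": {
  "steps": [
    [[0,0,0,0,0,0],[0,0,0,0,0,0],[0,0,0,0,0,0],[0,0,0,0,0,0]]
  ],
  "fingers": 0.5
}}

```text
clock: 22.6
tool_pos: [0.4444, 0.1563, 0.1884]
orientation: [0.728, -3.056, 0.0]
force: [-0.3, 0.0, 0.7]
opening: 0.488
```

Emit:
{"api": "play_rows", "payload": {
  "steps": [
    [[0,0,2,0,0,0],[0,0,5,0,0,0],[0,0,8,0,0,0],[0,0,11,0,0,0],[-1,-1,13,0,0,0],[-3,-3,13.5,0,0,0],[-5,-5,13.5,0,0,0],[-5,-5,13.5,0,0,0],[-5,-5,13.5,0,0,0]]
  ]
}}

```text
clock: 23.35
tool_pos: [0.3942, 0.106, 0.324]
orientation: [-0.727, 3.055, -0.0]
force: [-0.9, -0.4, -0.5]
opening: 0.505
```

```bash
python3 fl.py; python3 - <<'E'
from h import *
st=read_state(); print(st["force"],st["clock"],st["opening"])
ft,_=grab("top"); fs,_=grab("scene"); f,_=grab("wrist")
pv=np.array([.526734,.194088])
for F_,s,nm in((fs,None,"scene"),(ft,None,"top"),(f,st,"wrist")):
    print(nm,[proj(F_,[np.r_[pv+.09*np.array([np.cos(1.396+.97+t),np.sin(1.396+.97+t)]),.205]],s)[0].round(1).tolist() for t in (1.1,1.15,1.2)])
    g=F_["image"].astype(float); w=(g[:,:,0]-g[:,:,1]>60)&(g[:,:,0]-g[:,:,2]>60)
    n,l,ss,c=cv2.connectedComponentsWithStats(w.astype(np.uint8)); print([(c[i].round(1).tolist(),int(ss[i,4])) for i in range(1,n) if ss[i,4]>8])
save(fs,"pics/s14.png",(270,80,150,130),5); save(ft,"pics/t14.png",None,1.2); save(f,"pics/w14.png")
E
```

```text
flag 371.63340563991324 176.62039045553146
[-0.62490593  0.76793072 -0.44459494] 23.4 0.5009126598414401
scene [[331.5, 132.8], [331.0, 133.7], [330.6, 134.5]]
[([331.0, 134.7], 21), ([413.2, 215.9], 9), ([414.4, 232.5], 415), ([408.8, 221.3], 12), ([404.1, 226.6], 12), ([179.3, 300.9], 84), ([256.0, 336.3], 102), ([148.8, 397.4], 24)]
top [[261.7, 239.1], [263.3, 238.5], [265.0, 237.8]]
[([274.3, 135.7], 419), ([455.0, 152.5], 38), ([530.2, 180.0], 32), ([568.2, 179.2], 33), ([559.2, 182.7], 13), ([478.2, 219.1], 42), ([263.5, 238.5], 16)]
wrist [[359.5, 272.6], [354.6, 272.1], [349.6, 271.8]]
[([348.6, 270.3], 401), ([265.1, 368.4], 831)]
```

View pics/s14.png

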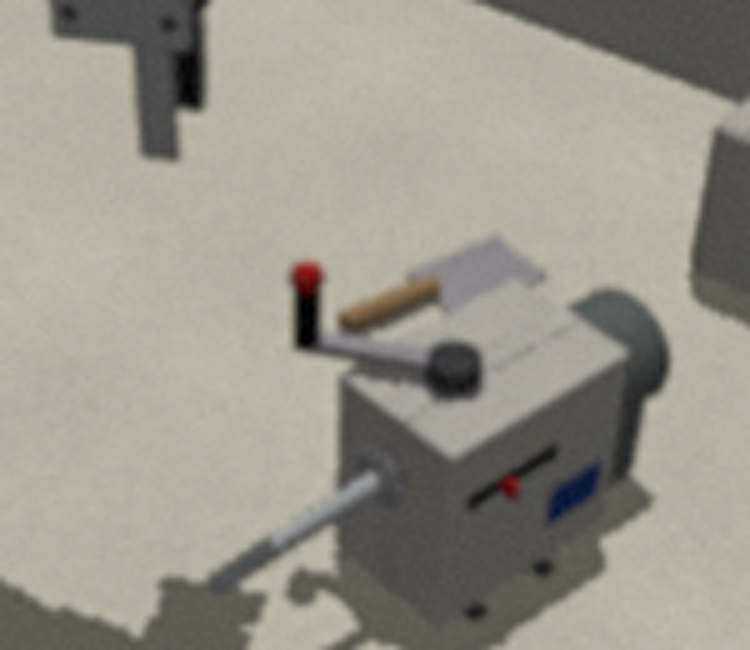

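View pics/t14.png

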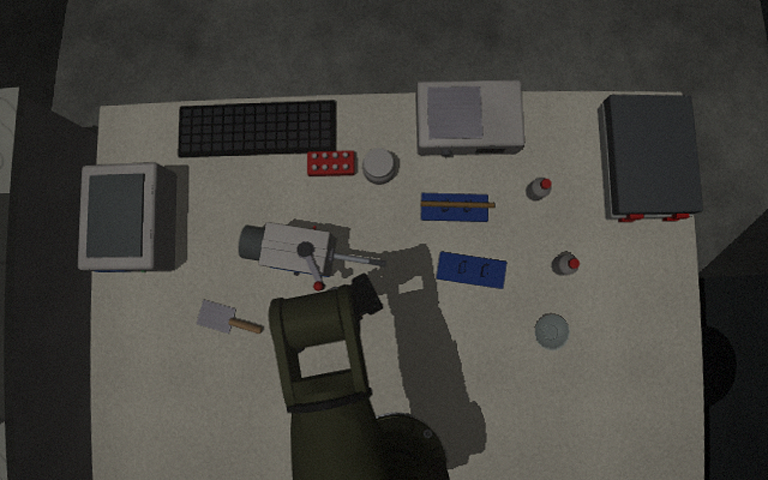

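View pics/w14.png

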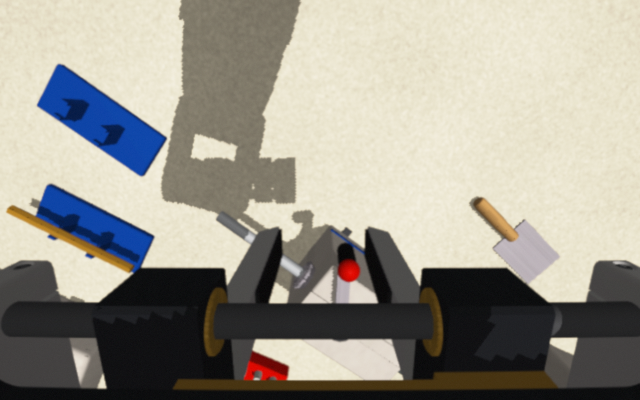

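The ball matches 1.2 rad in scene (331,134.7) and wrist (349,270). The top view reads ~1.16, within its pixel noise. The flag is unmoved at 371.6, the rod is in the collet, and the bystanders and hex rod are in place.

```bash
python3 -c "
from plant import workorder
print(workorder.sign_off())"
```

```text
the job is handed in; nothing more can be done
None
```

The round rod is home in the collet, the lever is closed, and the job is handed in with the gripper clear of everything, at about 23.5 s on the clock.

- **Loading:** I fed the rod in with almost no side load until it met the stop, about 56 mm inside the mouth by my estimate. The highest push I read on the stop was 5.6 N. I eased back to about 4 N before letting go.
- **Rod position afterwards:** The red flag sat about 0.2 px (under 1 mm) behind its pushed-in position after release, as expected from the stop springing back. It stayed there through the lever swing and the final check.
- **Lever:** I swung it until it met its hard end, at about 20 N on the grip. I sent the last small step (about 2 mm) without pausing to check the previous force reading; the force stayed near 20 N.
- **Final checks:** The scene and wrist cameras put the lever at 1.2 rad. The top camera read about 1.16 rad, which I put down to its coarse pixels. The rod is still in the collet, and the hex rod and the other items look undisturbed.

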